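Scan a soil specimen canister and hold it locked in a spring bayonet seat

ROBOT

A 7-joint arm with a two-finger parallel gripper is mounted at the origin on the work surface. World frame = base frame: x ahead of the robot, y to its left, z up, the work surface at z = 0. Lengths are in m, angles in rad, forces in N, time in s.
With the tool pointing down it reaches from about 0.425 to 0.925 m from the base axis. Payload 6.8 kg.
Tool frame: the origin (TCP) lies midway between the tips of the shut fingers; the grasp point (between the pads) lies 19 mm behind it; z points along the fingers, y is the direction in which the jaws open and shut (so a half turn about z gives the same grasp; the last joint's range is limited). The gripper opens to 88 mm and grips with 3 to 60 N. Pads are 20 mm wide; open, the fingers measure 115 mm over their backs; the gripper's body (75 mm by 178 mm) begins 61 mm behind the grasp point.
Start: joints at [-1.37, 0.477, 0.022, 1.555, -0.011, 1.109, -0.083], TCP at [0.205, 0.643, 0.223] pointing down, gripper open.
Joint ranges: [-2.96, 2.96], [-0.34, 2.1], [-1.41, 1.46], [0.24, 2.44], [-1.37, 4.51], [0.17, 1.92], [-2.96, 2.96]. Speed limits (rad/s): [2.39, 2.39, 3.14, 3.14, 3.14, 3.14, 3.14].

INTERFACE

Orientations are given as a unit quaternion [w, x, y, z].
In Python, from bench import arm gives the robot as it stands.
- The arm moves only by the tool play_rows, never from a script. Its argument "plan" is a list of rows, each an object with "xyz": the shift along the tool's x, y, z normalised to -1 to 1, where 1 is 0.25 m, a list of three; "twist": the turn, a rotation vector about the tool's x, y, z normalised to -1 to 1, where 1 is 0.5 rad, a list of three; "hand": the opening, from 0 (shut) to 1 (fully open). A call has 1 to 8 rows; each row is the pose to reach, as a shift and turn from the pose measured when the call began, along the tool's axes at that moment; what a row does not reach only later rows make up. A row lasts 1/8 s, in which the tool goes at most 62.5 mm and 10.7 degrees, less where a joint would pass 70% of its speed; a pose out of reach is approached as far as the arm can. A call with a number of a shift or a turn outside -1 to 1 is refused whole. A call with a gripper value outside its range is refused whole. The fingers move at their own pace and stop on an object; "force" is the grip in N (left out, the last holds). Time passes only in rows, so rows that repeat a pose let the fingers close. It gives the time, the measured TCP pose, the force and the opening at its end, in the units of the state.
- arm.get_state(): the state, without advancing time (a new reading comes with each control period).
- arm.capture(name): name is "scene" or "top" or "wrist"; returns the picture (420x560x3 uint8, red, green, blue); there is no depth.
- arm.calibration(name): a dict with "mtx" (3x3 intrinsics, pixels), "k1" (the pictures are not rectified: a ray, as slopes to the right and down, at radius r is drawn at 1 + k1 r^2 times it, then the intrinsics apply), "R" (3x3) and "t" (3): a world point X has camera coordinates R X + t. Camera axes: x right, y down, z forward; pixel columns grow to the right and rows downward; lengths in m; the calibration is good to about 2 mm. A picture is of the moment at which its call begins: read the wrist's pose just before it. calibration takes no time and is no camera call; for the wrist camera it gives the pose at the moment of the call.
- arm.hand_in(): hands the job in, once; it reports no verdict.
The state is a dict: "t": time; "joints": joint angles; "joint_velocities": joint speeds; "tau": joint torques, N m; "eef_pos": TCP position; "tool_rot": TCP orientation; "force": force on the tool from outside, world axes, zero at the start; "ft_torque": the same for the moment, N m; "width": opening from 0.0 (shut) to 1.0 (fully open).
Only numpy, scipy, OpenCV 4.12 (cv2) and the standard library are available. Lean on these libraries where they do the work, as an engineer would, in place of code of your own. Each camera call takes 0.05 s, during which the arm holds its last target.

TASK

Pick up the specimen canister with the yellow head and hold its blue tag squarely in front of the tag reader's window, a few centimetres away and at window height, for about a second. Then push its foot into the bayonet seat, lugs through the two notches, turn it a full quarter turn clockwise (seen from above) against the spring, and finish while still gripping it and keeping it pressed fully home and turned. Keep the canister upright and leave the other things on the bench where they are.

Things in the scene. Friction and masses are not known exactly. Their poses are not given: they have to be found in the camera images.
- canister_grip (a point): Centre of the yellow square head of the specimen canister, 90 mm above its underside: grip here. Head 36 x 36 mm, sides parallel to x and y, from 66 to 108 mm (the top). Canister upright, about 0.25 kg; z up, +x the side with the blue tag. A blue stripe on the head's top runs from the centre towards the tag. Aluminium body below: 54 mm in diameter, from 22 to 66 mm.
- canister_foot (a point): Centre of the canister's underside; axes as canister_grip. The steel foot is 38 mm in diameter and 22 mm high, with two lugs at its lowest 7 mm: 9 mm wide, pointing to +y and -y, 52 mm over both.
- tag (a point): Centre of the blue tag (18 mm wide, 26 mm high) on the canister's side, 27 mm out from the canister's axis, 44 mm above its underside; its +x axis points straight out of the tag.
- reader_window (a point): Centre of the black window with a red bar in the front of the tag reader, a fixed white block 50 mm deep (x), 70 mm wide (y), 85 mm high; window centre 50 mm above the bench. It looks level along this point's -x, so a tag facing it has its +x along this point's +x. It reads tags 15 to 60 mm away.
- seat_mouth (a point): Centre of the bayonet seat's mouth, in its top face 40 mm above the bench. Fixed 76 mm square block, aluminium top, blue sides, on a 110 mm plate. Round 42 mm hole with two notches 13 mm wide at +y and -y (red dashes beside them), reaching 28 mm from the axis; top plate 8 mm thick, hollow beneath. The canister enters with its y axis along this y, either way round.
- seat_home (a point): Where the canister's underside lies when fully home, 22 mm below the mouth; its 54 mm body then rests on the top face. The foot meets a spring plate 12 mm above this point and pushes it down; from 7 mm above this point the lugs are clear under the top plate and it can turn clockwise. Let go, the springs turn it back and push it up 12 mm.
- seat_spring (a joint): How far the spring plate of the seat is pressed down, m: 0 at rest, 0.012 with the canister fully home. About 4.5 N to start, 10.5 N at home.
- seat_turn (a joint): How far the seat's sprung rotor is turned clockwise seen from above, rad: 0 at rest, stop at 1.65. The lugs catch it after about 0.09 rad of free play, so a quarter turn reads about 1.48. It pushes back with about 0.05 N m at the start and 0.17 N m at a quarter turn.
- spare1: Another canister of the same shape with a grey head and no tag; origin under its centre. Leave alone.
- spare2: As spare1. Leave alone.
- cube: Concrete test cube, 70 mm; origin under its centre. Leave alone.
- weight: Dark steel weight, 68 mm in diameter, 18 mm high with a 20 mm stub on top; origin under its centre. Leave alone.
- tin: Metal tin, 70 mm in diameter, 60 mm high; origin under its centre. Leave alone.
- wrench: Wrench, 170 mm long, lying flat. Leave alone.
- brush: Brush, 180 mm long, lying flat. Leave alone.
Mind the look-alikes: they are no part of the job. What is shaped like the part that bears reader_window but orange or purple is not meant.

How it is judged:
On the way, in this order (a step that is already met when the one before it is completed fails the run):
1. the tag is held squarely in front of the reader's window (x of reader_window in the frame of tag between 0.012 and 0.065 m and y of reader_window in the frame of tag between -0.018 and 0.018 m and z of reader_window in the frame of tag between -0.02 and 0.02 m and y of tag in the frame of reader_window between -0.018 and 0.018 m and angle between the x axis of tag and the x axis of reader_window, either way round below 0.3 rad), for 0.5 s.
2. the canister is pushed down into the seat (value of joint seat_spring above 0.005 m and horizontal distance between canister_grip and seat_mouth below 0.008 m), for 0.05 s.
At the end, for the whole second after the job is handed in: Still gripped (over 2 N), upright within 0.08 rad, within 6 mm of the seat axis, pressed home (spring plate down over 9.5 of 12 mm, grip point under 111 mm), rotor over 1.3 rad and canister over 1.3 rad clockwise from its entry direction (value of joint seat_spring above 0.0095 m and value of joint seat_turn above 1.3 rad and height (world z) of canister_grip below 0.111 m and horizontal distance between canister_grip and seat_mouth below 0.006 m and angle between canister_grip's own z axis and vertical below 0.08 rad and contact force between the fingers and canister above 2 N and angle between the y axis of tag and the y axis of seat_mouth, either way round above 1.3 rad); the arm keeps its last pose, push and grip.
It fails at once if another thing on the bench is moved by more than 30 mm (distance of any of spare1, spare2, cube, weight, tin, wrench, brush from where it was at the start of the episode above 0.03 m).
It fails at once if the canister is tipped by more than 0.5 rad (angle between canister_grip's own z axis and vertical above 0.5 rad).
It also fails if it takes over 53 s, if anything falls off the work surface, if the arm or the gripper's body presses on something with over 40 N, if the wrist force passes 120 N, or if a joint passes its speed limit or range.

## Working session

There is one attempt and no reset: what is moved stays moved. The work goes in short steps, Python scripts to look and compute and a tool call to move; the robot and the scene stay as the last step left them, time stands still between calls to the robot, and variables do not carry over. Pictures are saved under pics/ and viewed, and the job is handed in when it is done.

Besides the shell and the picture viewer there is one more tool, called after ">>>" in YAML: its name, and indented under it one key for each argument. play_rows: Moves the arm, as the interface text tells. Scaled input: -1 to 1 covers 0.25 m each way for a shift and 0.5 rad each way for a turn. Its arguments: {"type":"object","properties":{"plan":{"type":"array"},"force":{"type":"number"}},"required":["plan"]}

```bash
ls; mkdir -p pics; python3 - <<'E'
from bench import arm
import cv2,numpy as np
print(arm.get_state())
for n in ["scene","top","wrist"]:
    c=arm.calibration(n); print(n,{k:np.round(v,4).tolist() for k,v in c.items()})
    cv2.imwrite(f"pics/{n}0.png",arm.capture(n)[:,:,::-1])
E
```

```text
pics
{'t': 0.0, 'joints': array([-1.37013826,  0.47776799,  0.02239453,  1.5564359 , -0.01149442,
        1.10928162, -0.0831344 ]), 'joint_velocities': array([ 0.00036605, -0.0027094 ,  0.00012089, -0.0010871 ,  0.0014468 ,
       -0.00059128, -0.00103721]), 'tau': array([-3.88807730e-04, -5.82859862e+01,  1.53430358e+00, -2.72610265e+01,
       -5.44827408e-02,  1.68975588e-02,  1.64315984e-04]), 'eef_pos': array([0.20498493, 0.6425027 , 0.22171088]), 'tool_rot': array([-5.60679268e-05,  1.53795558e-01,  9.88102297e-01, -8.80236987e-04]), 'force': array([-0.40246824, -0.19317137,  0.59822981]), 'ft_torque': array([ 0.04069304, -0.00263578,  0.03025642]), 'width': 1.000437783199855}
scene {'mtx': [[429.4951, 0.0, 282.0935], [0.0, 429.4951, 206.371], [0.0, 0.0, 1.0]], 'k1': 0.0342, 'R': [[-0.7192, 0.6948, -0.0024], [0.4949, 0.5099, -0.7037], [-0.4877, -0.5073, -0.7105]], 't': [0.3239, -0.264, 1.527]}
top {'mtx': [[498.0186, 0.0, 276.0969], [0.0, 498.0186, 210.6596], [0.0, 0.0, 1.0]], 'k1': -0.1585, 'R': [[-0.0007, -1.0, 0.0063], [-0.9982, 0.0003, -0.0607], [0.0607, -0.0064, -0.9981]], 't': [0.0713, 0.5211, 1.1501]}
wrist {'mtx': [[300.0303, 0.0, 280.1841], [0.0, 300.0303, 206.8038], [0.0, 0.0, 1.0]], 'k1': 0.013, 'R': [[0.3034, 0.9529, -0.001], [0.9213, -0.2931, 0.2554], [0.2431, -0.0784, -0.9668]], 't': [-0.6743, -0.0314, 0.3905]}
```

View pics/scene0.png

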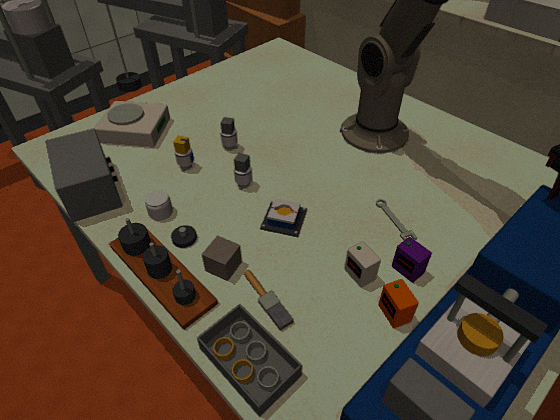

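View pics/top0.png

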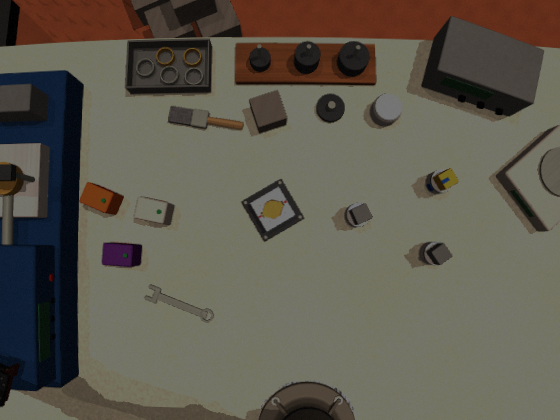

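View pics/wrist0.png

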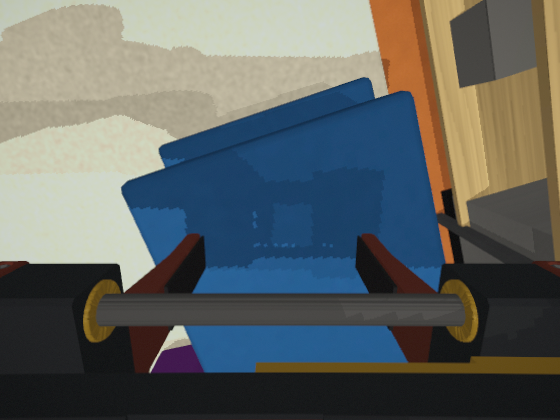

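Candidates for the canister are the yellow head at top (443,180), which has a blue stripe, and the grey-headed spares at (358,214) and (436,253). For the reader they are the white block at top (153,210), the orange at (101,198) and the purple at (121,254). I choose the yellow head and the white block. The seat is at (272,209). Next I check close crops.

```bash
cat > h.py <<'E'
import cv2,numpy as np
from bench import arm
def ray(name,uv,c=None):
    c=c or arm.calibration(name)
    K=np.array(c["mtx"]);k=c["k1"]
    d=np.array([(uv[0]-K[0,2])/K[0,0],(uv[1]-K[1,2])/K[1,1]])
    p=cv2.undistortPoints(np.array([[uv]],float),K,np.array([k,0,0,0.]))[0,0]
    R=np.array(c["R"]);t=np.array(c["t"])
    return -R.T@t, R.T@np.array([p[0],p[1],1.])
def plane(name,uv,z,c=None):
    o,d=ray(name,uv,c); return o+d*(z-o[2])/d[2]
def proj(name,X,c=None):
    c=c or arm.calibration(name)
    R=np.array(c["R"]);rv=cv2.Rodrigues(R)[0]
    return cv2.projectPoints(np.array([X],float).reshape(-1,1,3),rv,np.array(c["t"],float),np.array(c["mtx"]),np.array([c["k1"],0,0,0.]))[0].reshape(-1,2)
E
python3 - <<'E'
import cv2,numpy as np
t=cv2.imread('pics/top0.png');s=cv2.imread('pics/scene0.png')
def cr(im,x,y,r,f): return cv2.resize(im[y-r:y+r,x-r:x+r],None,fx=f,fy=f,interpolation=cv2.INTER_CUBIC)
a=np.hstack([cr(t,443,180,25,8),cr(t,272,209,40,5)])
b=np.hstack([cr(t,143,220,40,5),cr(s,362,262,40,5)])
o=np.zeros((600,800,3),np.uint8)
for i,(im,x,y,r) in enumerate([(t,443,180,25),(t,272,209,38),(t,153,212,30),(s,183,152,25),(s,285,215,30),(s,362,262,30)]):
    o[(i//3)*266:(i//3)*266+266,(i%3)*266:(i%3)*266+266]=cv2.resize(im[y-r:y+r,x-r:x+r],(266,266),interpolation=cv2.INTER_CUBIC)
cv2.imwrite('pics/crop1.png',np.clip(o[:532].astype(float)*1.6,0,255))
E
```

```text
[ WARN:0@0.070] global loadsave.cpp:1063 imwrite_ Unsupported depth image for selected encoder is fallbacked to CV_8U.
```

View pics/crop1.png

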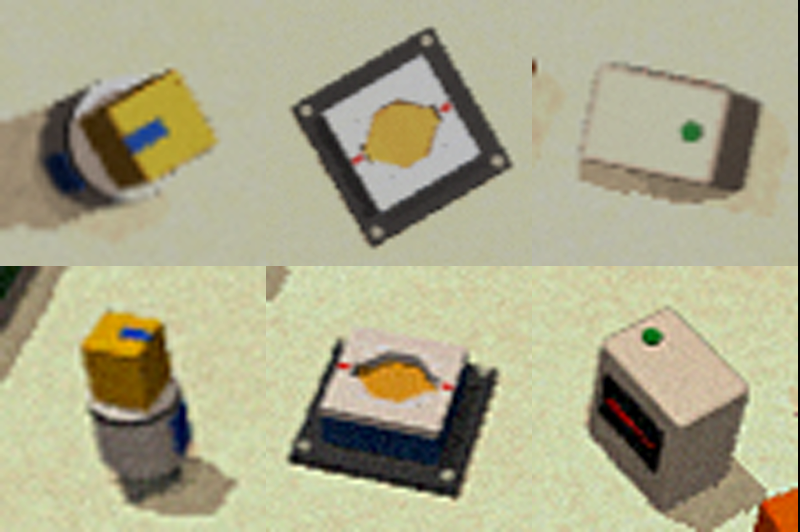

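The crops confirm it: a yellow head with a blue tag and stripe, the stripe pointing lower-left in the top view. The white reader has its black window facing image right, and the seat has red dashes. Now I measure.

```bash
python3 - <<'E'
from h import *
im=cv2.imread('pics/top0.png');hsv=cv2.cvtColor(im,cv2.COLOR_BGR2HSV)
c=arm.calibration('top'); cs=arm.calibration('scene')
for p in [(438,184),(447,176),(443,180),(430,180),(272,195),(272,209),(150,205),(167,212),(257,218)]: print(p,hsv[p[1],p[0]])
def comp(mask,seed,name):
    m=cv2.morphologyEx(mask.astype(np.uint8),cv2.MORPH_CLOSE,np.ones((3,3)))
    n,l,st,ce=cv2.connectedComponentsWithStats(m,connectivity=4)
    k=l[seed[1],seed[0]];print(name,k,st[k],ce[k])
    cn=max(cv2.findContours((l==k).astype(np.uint8),0,2)[0],key=cv2.contourArea)
    return cn,cv2.minAreaRect(cn)
H,S,V=[hsv[...,i].astype(int) for i in range(3)]
box=lambda x,y,r:(abs(np.arange(560)[None]-x)<r)&(abs(np.arange(420)[:,None]-y)<r)
def show(r,z,nm):
    b=cv2.boxPoints(r);X=np.array([plane('top',q,z,c) for q in b])
    print(nm,b.round(1).tolist(),X[:,:2].round(4).tolist(),'ctr',X.mean(0).round(4),'edges',np.linalg.norm(X-np.roll(X,-1,0),axis=1).round(4))
    for i in range(2):
        e=X[i+1]-X[i];print('  ang',np.degrees(np.arctan2(e[1],e[0])).round(2))
    return X
yel=((H<35)&(H>18)&(S>130)&(V>115))|((H>95)&(H<125)&(S>130)&(V>70))
m=yel&box(446,179,13)
print('\n'.join(''.join('#' if a else '.' for a in r) for r in m[165:195,425:465]))
cn,r=comp(m,(447,176),'head');show(r,.108,'head')
bl=(H>95)&(H<125)&(S>120)
for nm,z,bx in [('stripe',.108,box(446,180,9)),('tag',.044,box(433,187,7))]:
    yy,xx=np.nonzero(bl&bx)
    if len(xx): print(nm,len(xx),xx.mean(),yy.mean(),plane('top',(xx.mean(),yy.mean()),z,c).round(4))
red=((H<8)|(H>172))&(S>110)&box(272,209,35)
n,l,st,ce=cv2.connectedComponentsWithStats(red.astype(np.uint8))
for k in range(1,n): print('red',st[k][4],ce[k].round(1),plane('top',ce[k],.04,c).round(4))
E
```

```text
(438, 184) [ 19 216  39]
(447, 176) [ 26 177 108]
(443, 180) [111 163  83]
(430, 180) [ 0 33 23]
(272, 195) [ 90   2 117]
(272, 209) [ 22 167 113]
(150, 205) [ 30  33 117]
(167, 212) [15 67 46]
(257, 218) [ 0 22 23]
........................................
........................................
........................................
........................................
........................................
........................#...............
.....................#..................
......................#.#...............
....................#...................
........................#...............
..............#.##......................
...........................##...........
..............................#.........
.....................##..#..............
...................#####.#.#..#.........
..................#####.................
.................#####..................
..................##.......#............
..........................#.#...........
........................................
.......................#................
........................................
.....................#..................
........................................
........................................
........................................
........................................
........................................
........................................
........................................
head 0 [     0      0    560    420 235136] [279.45406063 209.50861204]
head [[-0.0, 0.0], [559.0, 0.0], [559.0, 419.0], [0.0, 419.0]] [[1.0302, 0.7443], [1.0362, -0.627], [0.0292, -0.587], [0.0352, 0.7075]] ctr [0.5327 0.0595 0.108 ] edges [1.3714 1.0079 1.2946 0.9957]
  ang -89.75
  ang 177.73
stripe 20 444.85 180.1 [ 0.5831 -0.3016  0.108 ]
tag 28 429.67857142857144 187.10714285714286 [ 0.5743 -0.287   0.044 ]
red 5 [284.8 201.4] [0.5409 0.0512 0.04  ]
red 5 [259.4 216.4] [0.5065 0.1094 0.04  ]
```

```bash
cat > m.py <<'E'
from h import *
im=cv2.imread('pics/top0.png');im=cv2.GaussianBlur(im,(3,3),0);hsv=cv2.cvtColor(im,cv2.COLOR_BGR2HSV)
c=arm.calibration('top')
H,S,V=[hsv[...,i].astype(int) for i in range(3)]
box=lambda x,y,r:(abs(np.arange(560)[None]-x)<r)&(abs(np.arange(420)[:,None]-y)<r)
def go(mask,z,nm):
    m=cv2.morphologyEx(mask.astype(np.uint8),cv2.MORPH_CLOSE,np.ones((3,3)))
    m=cv2.morphologyEx(m,cv2.MORPH_OPEN,np.ones((3,3)))
    cn=max(cv2.findContours(m,0,1)[0],key=cv2.contourArea); cn=cv2.convexHull(cn).reshape(-1,2)
    X=np.array([plane('top',q,z,c)[:2] for q in cn]).astype(np.float32)
    r=cv2.minAreaRect(X*1000);print(nm,cv2.contourArea(cn),'world rect mm',np.round(r[0],1),np.round(r[1],1),'ang',round(r[2],2))
    mm=cv2.moments(m,True);print('   centroid',plane('top',(mm['m10']/mm['m00'],mm['m01']/mm['m00']),z,c).round(4))
go((((H<35)&(H>15)&(S>110)&(V>75))|((H>95)&(H<125)&(S>100)&(V>60)))&box(447,179,13),.108,'head')
go(((S<60)&(V>80)|((S>110)&(H>15)&(H<30)&(V>60)))&box(272,209,24),.04,'seat')
go((S<25)&(V<45)&(V>0)&box(272,209,36),.01,'plate')
print(hsv[195,130:180:3],hsv[210,130:180:3])
go((V>85)&(S<48)&box(151,211,17),.085,'reader?')
E
python3 m.py
```

```text
head 228.5 world rect mm [ 588.3 -309. ] [36.5 35. ] ang 29.48
   centroid [ 0.5881 -0.3092  0.108 ]
seat 1054.0 world rect mm [524.3  79.9] [75.2 75.1] ang 30.1
   centroid [0.5251 0.0805 0.04  ]
plate 834.0 world rect mm [493.2  89.6] [122.2  58.8] ang 75.34
   centroid [0.5176 0.0812 0.01  ]
[[ 30  31 116]
 [ 30  31 116]
 [ 32  33 117]
 [ 28  29 115]
 [ 32  30 111]
 [ 33  27 115]
 [ 33  26 117]
 [ 32  35 117]
 [ 30  33 116]
 [ 32  35 117]
 [ 30  35 117]
 [ 30  24 117]
 [ 32  33 117]
 [ 32  35 117]
 [ 30  26 117]
 [ 32  31 117]
 [ 30  33 117]] [[ 32  37 117]
 [ 30  27 114]
 [ 23  41 113]
 [ 30  33 116]
 [ 28  35 117]
 [ 30  31 116]
 [ 30  31 116]
 [ 30  33 116]
 [ 30  31 116]
 [ 57  79  87]
 [ 55  75  85]
 [ 28  31 116]
 [ 16  61  71]
 [ 14  62  45]
 [ 14  66  50]
 [ 24  56 113]
 [ 25  53 116]]
reader? 737.5 world rect mm [523.  349.8] [72.9 57.8] ang 89.85
   centroid [0.5241 0.3523 0.085 ]
```

```bash
python3 - <<'E'
from h import *
c=arm.calibration('top')
P=[plane('top',q,.085,c)[:2] for q in [(138.6,196.7),(167.7,202.8),(163.8,224.9),(134.3,218.1)]]
P=np.array(P);print(P.round(4),P.mean(0).round(4))
for i in range(4):
    e=P[(i+1)%4]-P[i];print(np.linalg.norm(e).round(4),np.degrees(np.arctan2(e[1],e[0])).round(1))
print('window scene ray at z=.05',plane('scene',(354.6,266.7),.05).round(4))
s=cv2.imread('pics/scene0.png');t=cv2.imread('pics/top0.png')
o=np.hstack([cv2.resize(t[190:235,130:175],(400,400),interpolation=2),cv2.resize(s[240:290,337:387],(400,400),interpolation=2)])
cv2.imwrite('pics/crop2.png',np.clip(o*1.8,0,255).astype(np.uint8))
h=cv2.cvtColor(s,cv2.COLOR_BGR2HSV)
m=((h[...,0]<10)|(h[...,0]>170))&(h[...,1]>150)&(h[...,2]>40)
m[:240]=0;m[290:]=0;m[:,:340]=0;m[:,380:]=0
yy,xx=np.nonzero(m);print('red',len(xx),xx.mean(),yy.mean(),plane('scene',(xx.mean(),yy.mean()),.05).round(4))
E
```

```text
[[0.5482 0.3779]
 [0.5344 0.3118]
 [0.4854 0.3199]
 [0.5004 0.3869]] [0.5171 0.3491]
0.0675 -101.7
0.0497 170.6
0.0686 77.4
0.0486 -10.7
window scene ray at z=.05 [0.5419 0.3496 0.05  ]
red 18 352.8333333333333 266.1666666666667 [0.5437 0.3456 0.05  ]
```

View pics/crop2.png

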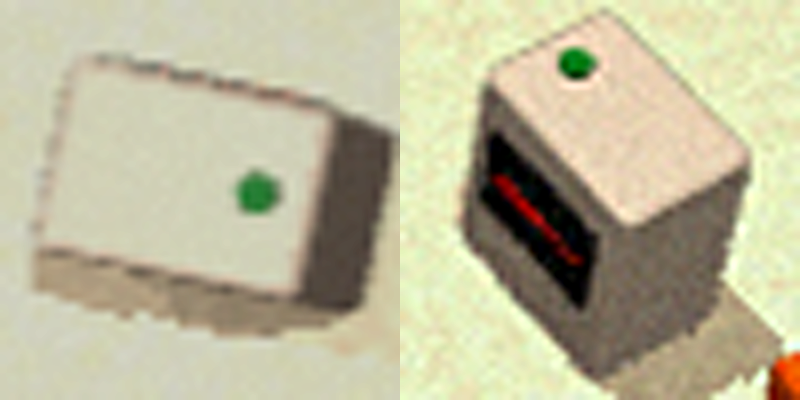

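Correction on the reader: the window is on its long side, facing +x away from the robot. Its centre is about (0.542, 0.345), with normal yaw about −11.5°. The canister is at (0.588, −0.309) with tag yaw 119.5°. The seat is at (0.5245, 0.080), with its notch axis at yaw 120°.

Tool y is to equal the tag direction minus 180°, giving tool-y yaw of −60.5° at pick, −11.5° at the reader, 30° at entry and −60° at the end.

```bash
cat > d.py <<'E'
import sys
from h import *
from scipy.spatial.transform import Rotation as Ro
def cur():
    s=arm.get_state();q=s['tool_rot'];R=Ro.from_quat([q[1],q[2],q[3],q[0]]).as_matrix();return s,np.array(s['eef_pos']),R
def delta(x,y,z,yaw):
    s,p,R=cur();a=np.radians(yaw)
    T=np.array([[np.sin(a),np.cos(a),0],[-np.cos(a),np.sin(a),0],[0,0,-1]]) # cols x,y,z
    d=R.T@(np.array([x,y,z])-p)/.25; w=Ro.from_matrix(R.T@T).as_rotvec()/.5
    print('t',round(s['t'],2),'pos',p.round(4),'yaw_y',np.degrees(np.arctan2(R[1,1],R[0,1])).round(2),'tilt',np.degrees(np.arccos(-R[2,2])).round(2),'F',np.round(s['force'],1),'w',round(s['width'],3),'j7',round(s['joints'][6],2))
    print('  xyz',d.round(3),'twist',w.round(3))
if __name__=='__main__': delta(*map(float,sys.argv[1:5]))
E
python3 d.py 0.40 0.50 0.222 55; python3 d.py 0.588 -0.309 0.2 -60.5
```

```text
Traceback (most recent call last):
  File "d.py", line 12, in <module>
    if __name__=='__main__': delta(*map(float,sys.argv[1:5]))
                             ~~~~~^^^^^^^^^^^^^^^^^^^^^^^^^^^
  File "d.py", line 9, in delta
    d=R.T@(np.array([x,y,z])-p)/.25; w=Ro.from_matrix(R.T@T).as_rotvec()/.5
                                       ~~~~~~~~~~~~~~^^^^^^^
  File "scipy/spatial/transform/_rotation.pyx", line 1143, in scipy.spatial.transform._rotation.Rotation.from_matrix
ValueError: Non-positive determinant (left-handed or null coordinate frame) in rotation matrix 0: [[-9.54712200e-01 -2.97530854e-01  7.63892285e-05]
 [-2.97530489e-01  9.54711373e-01  1.34243191e-03]
 [ 4.72344579e-04 -1.25890800e-03  9.99999096e-01]].
Traceback (most recent call last):
  File "d.py", line 12, in <module>
    if __name__=='__main__': delta(*map(float,sys.argv[1:5]))
                             ~~~~~^^^^^^^^^^^^^^^^^^^^^^^^^^^
  File "d.py", line 9, in delta
    d=R.T@(np.array([x,y,z])-p)/.25; w=Ro.from_matrix(R.T@T).as_rotvec()/.5
                                       ~~~~~~~~~~~~~~^^^^^^^
  File "scipy/spatial/transform/_rotation.pyx", line 1143, in scipy.spatial.transform._rotation.Rotation.from_matrix
ValueError: Non-positive determinant (left-handed or null coordinate frame) in rotation matrix 0: [[ 6.79561167e-01 -7.33618848e-01  7.63892285e-05]
 [-7.33618259e-01 -6.79560482e-01  1.34243191e-03]
 [ 9.32922253e-04  9.68305130e-04  9.99999096e-01]].
```

```bash
sed -i 's/\[\[np.sin(a),np.cos(a),0\],\[-np.cos(a),np.sin(a),0\]/[[-np.sin(a),np.cos(a),0],[np.cos(a),np.sin(a),0]/' d.py
python3 d.py 0.37 0.50 0.222 46; python3 d.py 0.588 -0.309 0.2 -60.5
```

```text
t 0.15 pos [0.205  0.6427 0.2219] yaw_y 72.31 tilt 0.08 F [ 1.  -0.1  0.3] w 1.005 j7 -0.08
  xyz [-0.802 -0.343  0.   ] twist [-0.003  0.001  0.918]
t 0.15 pos [0.205  0.6427 0.2219] yaw_y 72.31 tilt 0.08 F [ 1.  -0.1  0.3] w 1.005 j7 -0.08
  xyz [-2.616 -3.161  0.092] twist [-1.000e-03  3.000e-03  4.636e+00]
```

>>> play_rows:
  plan:
    - {"xyz": [-0.2,-0.086,0],"twist": [0,0,0.23],"hand": 1}
    - {"xyz": [-0.4,-0.17,0],"twist": [0,0,0.46],"hand": 1}
    - {"xyz": [-0.6,-0.257,0],"twist": [0,0,0.69],"hand": 1}
    - {"xyz": [-0.802,-0.343,0],"twist": [0,0,0.918],"hand": 1}
    - {"xyz": [-0.802,-0.343,0],"twist": [0,0,0.918],"hand": 1}

```text
t: 0.78
eef_pos: [0.3749, 0.4955, 0.2222]
tool_rot: [0.001, 0.379, 0.925, -0.001]
force: [0.1, -0.2, -0.7]
width: 1.0
```

```bash
python3 d.py 0.51 0.32 0.222 20
```

```text
t 0.78 pos [0.3749 0.4955 0.2222] yaw_y 45.45 tilt 0.22 F [ 0.1 -0.2 -0.7] w 1.0 j7 -0.17
  xyz [-0.878 -0.121  0.004] twist [-0.001  0.008  0.888]
```

>>> play_rows:
  plan:
    - {"xyz": [-0.22,-0.03,0],"twist": [0,0,0.23],"hand": 1}
    - {"xyz": [-0.44,-0.06,0],"twist": [0,0,0.46],"hand": 1}
    - {"xyz": [-0.66,-0.09,0],"twist": [0,0,0.69],"hand": 1}
    - {"xyz": [-0.878,-0.121,0],"twist": [0,0,0.888],"hand": 1}
    - {"xyz": [-0.878,-0.121,0],"twist": [0,0,0.888],"hand": 1}

```text
t: 1.4
eef_pos: [0.5127, 0.3157, 0.2231]
tool_rot: [0.003, 0.577, 0.817, -0.001]
force: [-1.0, 0.9, -0.2]
width: 0.998
```

```bash
python3 d.py 0.57 0.1 0.24 -6
```

```text
t 1.4 pos [0.5127 0.3157 0.2231] yaw_y 19.59 tilt 0.34 F [-1.   0.9 -0.2] w 0.998 j7 -0.19
  xyz [-0.89  -0.073 -0.062] twist [0.005 0.011 0.893]
```

>>> play_rows:
  plan:
    - {"xyz": [-0.22,-0.02,-0.02],"twist": [0,0,0.23],"hand": 1}
    - {"xyz": [-0.44,-0.04,-0.04],"twist": [0,0,0.46],"hand": 1}
    - {"xyz": [-0.66,-0.06,-0.06],"twist": [0,0,0.69],"hand": 1}
    - {"xyz": [-0.89,-0.073,-0.062],"twist": [0.005,0.011,0.893],"hand": 1}
    - {"xyz": [-0.89,-0.073,-0.062],"twist": [0.005,0.011,0.893],"hand": 1}

```text
t: 2.02
eef_pos: [0.5708, 0.096, 0.2403]
tool_rot: [0.001, 0.745, 0.667, -0.0]
force: [-0.5, -0.2, -0.3]
width: 0.999
```

```bash
python3 d.py 0.58 -0.13 0.24 -33; python3 -c "
from h import *
cv2.imwrite('pics/w1.png',arm.capture('wrist')[:,:,::-1])"
```

```text
t 2.02 pos [0.5708 0.096  0.2403] yaw_y -6.35 tilt 0.09 F [-0.5 -0.2 -0.3] w 0.999 j7 -0.21
  xyz [-0.895  0.137  0.002] twist [0.003 0.002 0.93 ]
```

View pics/w1.png

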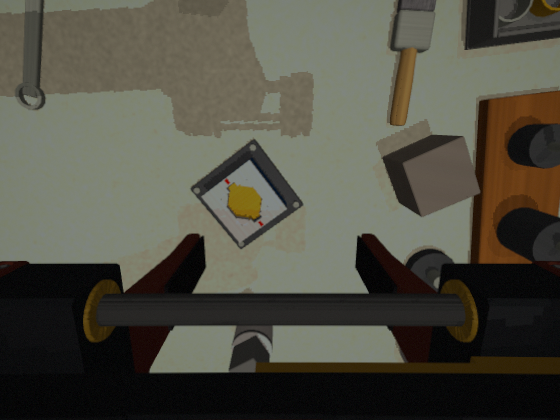

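The seat is well in view, centred near (245,203), with its red dashes at (227,181) and (261,223). I measure it here as a cross-check.

```bash
cat > seat.py <<'E'
from h import *
import sys
im=cv2.imread(sys.argv[1]);hsv=cv2.cvtColor(cv2.GaussianBlur(im,(3,3),0),cv2.COLOR_BGR2HSV)
c=arm.calibration('wrist')
H,S,V=[hsv[...,i].astype(int) for i in range(3)]
g=proj('wrist',[.5245,.08,.04],c)[0];print('proj',g.round(1))
box=(abs(np.arange(560)[None]-g[0])<55)&(abs(np.arange(420)[:,None]-g[1])<55)
red=((H<8)|(H>172))&(S>90)&(V>50)&box
n,l,st,ce=cv2.connectedComponentsWithStats(red.astype(np.uint8))
P=[]
for k in range(1,n):
    if st[k][4]>3: X=plane('wrist',ce[k],.04,c);P.append((st[k][4],X));print(st[k][4],ce[k].round(1),X.round(4))
P=[x for _,x in sorted(P,key=lambda a:-a[0])[:2]]
if len(P)==2:
  d=P[1]-P[0];print('mid',(P[0]+P[1])/2,'sep',np.linalg.norm(d),'yaw',np.degrees(np.arctan2(d[1],d[0])))
gold=(H>15)&(H<30)&(S>130)&(V>60)&box
yy,xx=np.nonzero(gold);print('gold',len(xx),plane('wrist',(xx.mean(),yy.mean()),.03,c).round(4))
w=((S<50)&(V>85)&box|gold|red).astype(np.uint8)
E
python3 seat.py pics/w1.png
```

```text
proj [245.7 205.3]
18 [226.9 181. ] [0.5058 0.1128 0.04  ]
17 [260.2 223.1] [0.5398 0.0549 0.04  ]
mid [0.52277902 0.08385288 0.04      ] sep 0.0671480607442947 yaw -59.62718478464634
gold 897 [0.5215 0.0828 0.03  ]
```

>>> play_rows:
  plan:
    - {"xyz": [-0.22,0.034,0],"twist": [0,0,0.24],"hand": 1}
    - {"xyz": [-0.44,0.068,0],"twist": [0,0,0.48],"hand": 1}
    - {"xyz": [-0.66,0.1,0],"twist": [0,0,0.72],"hand": 1}
    - {"xyz": [-0.895,0.137,0],"twist": [0.003,0.002,0.93],"hand": 1}
    - {"xyz": [-0.895,0.137,0],"twist": [0.003,0.002,0.93],"hand": 1}

```text
t: 2.7
eef_pos: [0.5803, -0.1295, 0.2398]
tool_rot: [-0.0, 0.879, 0.478, -0.001]
force: [-0.6, 0.8, 1.2]
width: 0.997
```

```bash
python3 d.py 0.588 -0.309 0.2 -60.5; python3 -c "
from h import *
cv2.imwrite('pics/w2.png',arm.capture('wrist')[:,:,::-1])"
```

```text
t 2.7 pos [ 0.5803 -0.1295  0.2398] yaw_y -32.95 tilt 0.07 F [-0.6  0.8  1.2] w 0.997 j7 -0.21
  xyz [-0.586  0.416  0.159] twist [-0.002  0.002  0.962]
```

View pics/w2.png

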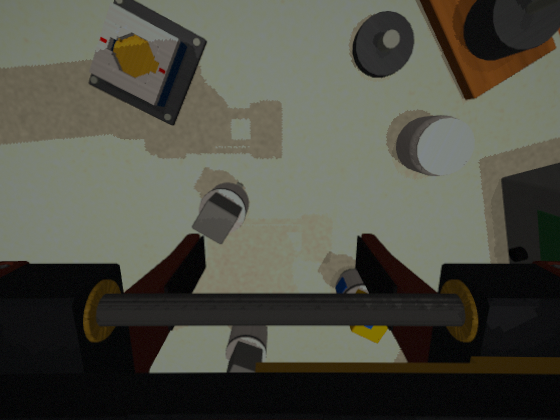

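>>> play_rows:
  plan:
    - {"xyz": [-0.2,0.14,0],"twist": [0,0,0.26],"hand": 1}
    - {"xyz": [-0.4,0.28,0],"twist": [0,0,0.52],"hand": 1}
    - {"xyz": [-0.586,0.416,0],"twist": [0,0,0.78],"hand": 1}
    - {"xyz": [-0.586,0.416,0.0],"twist": [0,0.002,0.962],"hand": 1}
    - {"xyz": [-0.586,0.416,0.0],"twist": [0,0.002,0.962],"hand": 1}

```text
t: 3.38
eef_pos: [0.5908, -0.3023, 0.2381]
tool_rot: [-0.002, 0.966, 0.26, -0.0]
force: [-0.0, 0.9, 0.1]
width: 1.003
```

```bash
python3 d.py 0.588 -0.309 0.24 -60.5; python3 -c "
from h import *
import numpy as np,pickle
pickle.dump(arm.calibration('wrist'),open('c3.pkl','wb'))
cv2.imwrite('pics/w3.png',arm.capture('wrist')[:,:,::-1])
cv2.imwrite('pics/t3.png',arm.capture('top')[:,:,::-1])
print(proj('wrist',[[.588,-.309,.108],[.588,-.309,0]]))"
```

```text
t 3.38 pos [ 0.5908 -0.3023  0.2381] yaw_y -59.91 tilt 0.28 F [-0.   0.9  0.1] w 1.003 j7 -0.32
  xyz [-0.023  0.018 -0.008] twist [-0.01  -0.001  0.021]
[[285.54043691 204.71952035]
 [284.56303201 185.03213715]]
```

View pics/w3.png

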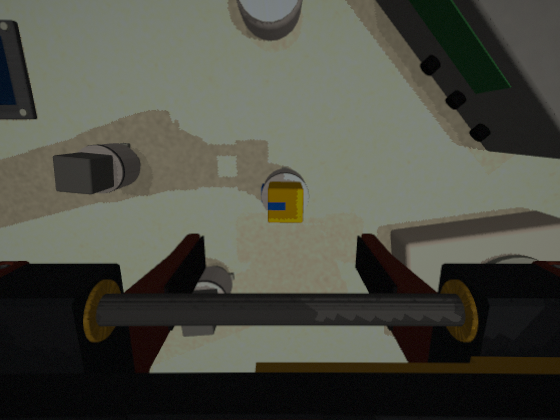

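View pics/t3.png

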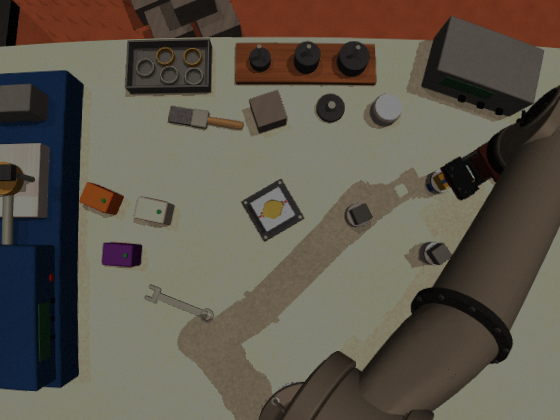

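The head's top is at wrist pixels about (268–303, 190–222), squared with the jaws, with the stripe towards the left as planned. I measure it precisely.

```bash
python3 - <<'E'
from h import *
import pickle
c=pickle.load(open('c3.pkl','rb'))
im=cv2.imread('pics/w3.png');hsv=cv2.cvtColor(im,cv2.COLOR_BGR2HSV);H,S,V=[hsv[...,i].astype(int) for i in range(3)]
print(V[180:226:2,285],V[205,262:308:2])
m=((((H>18)&(H<35)&(S>130)&(V>110))|((H>95)&(H<125)&(S>110)&(V>60)))).astype(np.uint8)
m[:186]=0;m[230:]=0;m[:,:264]=0;m[:,312:]=0
m=cv2.morphologyEx(cv2.morphologyEx(m,cv2.MORPH_CLOSE,np.ones((3,3))),cv2.MORPH_OPEN,np.ones((5,5)))
cn=max(cv2.findContours(m,0,1)[0],key=cv2.contourArea).reshape(-1,2);print(cv2.boundingRect(cn))
X=np.array([plane('wrist',q,.108,c)[:2] for q in cn]).astype(np.float32)
print(cv2.minAreaRect(X*1000))
E
```

```text
[107  74  67  67  85 110 111 110 111 111 110  84  71  71  72 101 110 109
 109 119 127 111 129] [126 102 103  88  88  88  87  88  88  88  88  84 110 109 110 110 110 119
 128 127 120 131 128]
(268, 189, 35, 34)
((586.6224365234375, -309.29217529296875), (34.4588623046875, 34.417198181152344), 31.182010650634766)
```

```bash
python3 d.py 0.5873 -0.3092 0.13 -60;python3 d.py 0.5873 -0.3092 0.072 -60
```

```text
t 3.48 pos [ 0.5907 -0.3022  0.2385] yaw_y -59.83 tilt 0.26 F [ 0.6  0.2 -0.4] w 1.0 j7 -0.32
  xyz [-0.026  0.019  0.434] twist [-0.009 -0.002  0.006]
t 3.48 pos [ 0.5907 -0.3022  0.2385] yaw_y -59.83 tilt 0.26 F [ 0.6  0.2 -0.4] w 1.0 j7 -0.32
  xyz [-0.026  0.02   0.666] twist [-0.009 -0.002  0.006]
```

>>> play_rows:
  plan:
    - {"xyz": [-0.026,0.02,0.0],"twist": [-0.009,-0.002,0.006],"hand": 1}
    - {"xyz": [-0.026,0.02,0.15],"twist": [-0.009,-0.002,0.006],"hand": 1}
    - {"xyz": [-0.026,0.02,0.3],"twist": [-0.009,-0.002,0.006],"hand": 1}
    - {"xyz": [-0.026,0.02,0.4],"twist": [-0.009,-0.002,0.006],"hand": 1}
    - {"xyz": [-0.026,0.02,0.4],"twist": [-0.009,-0.002,0.006],"hand": 1}

```text
t: 4.1
eef_pos: [0.5865, -0.3078, 0.1367]
tool_rot: [-0.001, 0.966, 0.26, -0.001]
force: [-0.2, 0.5, 0.2]
width: 0.999
```

```bash
python3 d.py 0.5873 -0.3092 0.072 -60
```

```text
t 4.1 pos [ 0.5865 -0.3078  0.1367] yaw_y -59.89 tilt 0.21 F [-0.2  0.5  0.2] w 0.999 j7 -0.25
  xyz [0.    0.007 0.259] twist [-0.006  0.004  0.004]
```

>>> play_rows:
  force: 20
  plan:
    - {"xyz": [0,0.007,0.1],"twist": [-0.006,0.004,0],"hand": 1}
    - {"xyz": [0,0.007,0.2],"twist": [-0.006,0.004,0],"hand": 1}
    - {"xyz": [0,0.007,0.26],"twist": [-0.006,0.004,0],"hand": 1}
    - {"xyz": [0,0.007,0.26],"twist": [-0.006,0.004,0],"hand": 1}
    - {"xyz": [0,0.007,0.26],"twist": [-0.006,0.004,0],"hand": 0.6}
    - {"xyz": [0,0.007,0.26],"twist": [-0.006,0.004,0],"hand": 0.45}
    - {"xyz": [0,0.007,0.26],"twist": [-0.006,0.004,0],"hand": 0.3}
    - {"xyz": [0,0.007,0.26],"twist": [-0.006,0.004,0],"hand": 0.2}

```text
t: 5.1
eef_pos: [0.5873, -0.3092, 0.072]
tool_rot: [-0.0, 0.966, 0.26, 0.0]
force: [1.2, -0.7, -0.8]
width: 0.582
```

>>> play_rows:
  force: 50
  plan:
    - {"xyz": [0,0,0],"twist": [0,0,0],"hand": 0}
    - {"xyz": [0,0,0],"twist": [0,0,0],"hand": 0}
    - {"xyz": [0,0,0],"twist": [0,0,0],"hand": 0}
    - {"xyz": [0,0,0],"twist": [0,0,0],"hand": 0}

```text
t: 5.6
eef_pos: [0.5874, -0.3093, 0.072]
tool_rot: [0.0, 0.966, 0.26, 0.0]
force: [0.1, -0.4, 1.1]
width: 0.405
```

```bash
python3 d.py 0.5873 -0.3092 0.2 -60;  python3 -c "
from h import *
cv2.imwrite('pics/w4.png',arm.capture('wrist')[:,:,::-1])"
```

```text
t 5.6 pos [ 0.5874 -0.3093  0.072 ] yaw_y -59.89 tilt 0.02 F [ 0.1 -0.4  1.1] w 0.405 j7 -0.2
  xyz [ 0.    -0.    -0.512] twist [ 0.    -0.001  0.004]
```

View pics/w4.png

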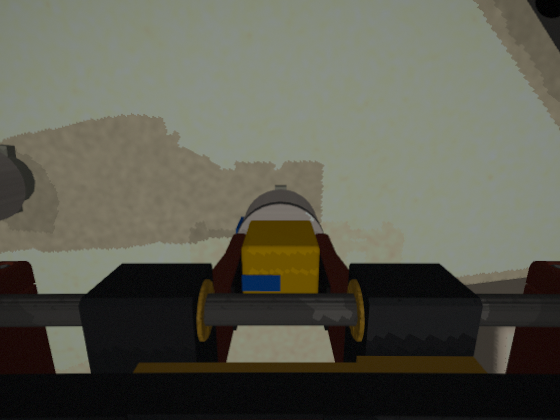

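Gripped: width 0.405 × 88 is about 36 mm. The picture shows the head between both pads with the blue stripe at (262,283). Next I lift.

>>> play_rows:
  plan:
    - {"xyz": [0,0,-0.15],"twist": [0,0,0],"hand": 0}
    - {"xyz": [0,0,-0.3],"twist": [0,0,0],"hand": 0}
    - {"xyz": [0,0,-0.45],"twist": [0,0,0],"hand": 0}
    - {"xyz": [0,0,-0.58],"twist": [0,0,0],"hand": 0}
    - {"xyz": [0,0,-0.58],"twist": [0,0,0],"hand": 0}

```text
t: 6.28
eef_pos: [0.5882, -0.3101, 0.219]
tool_rot: [0.001, 0.966, 0.26, 0.002]
force: [-0.0, 0.4, -3.1]
width: 0.407
```

```bash
python3 d.py 0.6 -0.11 0.217 -45
```

```text
t 6.28 pos [ 0.5882 -0.3101  0.219 ] yaw_y -59.9 tilt 0.26 F [-0.   0.4 -3.1] w 0.407 j7 -0.29
  xyz [ 0.442 -0.669  0.007] twist [ 0.008 -0.005 -0.52 ]
```

Force −3 N: the canister is lifted. Now the transit.

>>> play_rows:
  plan:
    - {"xyz": [0.1,-0.16,0],"twist": [0,0,-0.13],"hand": 0}
    - {"xyz": [0.22,-0.33,0],"twist": [0,0,-0.26],"hand": 0}
    - {"xyz": [0.33,-0.5,0],"twist": [0,0,-0.4],"hand": 0}
    - {"xyz": [0.442,-0.669,0],"twist": [0.008,-0.005,-0.52],"hand": 0}
    - {"xyz": [0.442,-0.669,0],"twist": [0.008,-0.005,-0.52],"hand": 0}

```text
t: 6.9
eef_pos: [0.5997, -0.1034, 0.2161]
tool_rot: [-0.002, 0.922, 0.387, -0.001]
force: [0.7, -1.4, -3.2]
width: 0.409
```

```bash
python3 d.py 0.61 0.1 0.217 -28
```

```text
t 6.9 pos [ 0.5997 -0.1034  0.2161] yaw_y -44.48 tilt 0.3 F [ 0.7 -1.4 -3.2] w 0.409 j7 -0.4
  xyz [ 0.609 -0.541 -0.001] twist [-0.01  -0.001 -0.575]
```

>>> play_rows:
  plan:
    - {"xyz": [0.15,-0.135,0],"twist": [0,0,-0.14],"hand": 0}
    - {"xyz": [0.3,-0.27,0],"twist": [0,0,-0.28],"hand": 0}
    - {"xyz": [0.45,-0.4,0],"twist": [0,0,-0.42],"hand": 0}
    - {"xyz": [0.609,-0.541,0],"twist": [-0.01,0,-0.575],"hand": 0}
    - {"xyz": [0.609,-0.541,0],"twist": [-0.01,0,-0.575],"hand": 0}

```text
t: 7.52
eef_pos: [0.6088, 0.1056, 0.2143]
tool_rot: [-0.002, 0.855, 0.519, -0.001]
force: [1.2, -0.3, -1.1]
width: 0.406
```

```bash
python3 d.py 0.64 0.28 0.217 -11.5
```

```text
t 7.53 pos [0.6088 0.1056 0.2143] yaw_y -27.53 tilt 0.2 F [ 1.2 -0.3 -1.1] w 0.406 j7 -0.49
  xyz [ 0.676 -0.212 -0.01 ] twist [-0.007 -0.001 -0.56 ]
```

>>> play_rows:
  plan:
    - {"xyz": [0.17,-0.05,0],"twist": [0,0,-0.14],"hand": 0}
    - {"xyz": [0.34,-0.1,0],"twist": [0,0,-0.28],"hand": 0}
    - {"xyz": [0.5,-0.16,0],"twist": [0,0,-0.42],"hand": 0}
    - {"xyz": [0.676,-0.212,-0.01],"twist": [-0.007,0,-0.56],"hand": 0}
    - {"xyz": [0.676,-0.212,-0.01],"twist": [-0.007,0,-0.56],"hand": 0}

```text
t: 8.15
eef_pos: [0.6391, 0.2838, 0.2147]
tool_rot: [-0.001, 0.773, 0.635, -0.0]
force: [0.3, -0.1, -2.9]
width: 0.406
```

```bash
python3 d.py 0.64 0.325 0.12 -11.5;  python3 -c "
from h import *
import pickle
pickle.dump(arm.calibration('wrist'),open('c5.pkl','wb'))
cv2.imwrite('pics/w5.png',arm.capture('wrist')[:,:,::-1])"
```

```text
t 8.15 pos [0.6391 0.2838 0.2147] yaw_y -11.19 tilt 0.13 F [ 0.3 -0.1 -2.9] w 0.406 j7 -0.47
  xyz [ 0.162 -0.027  0.379] twist [-0.004 -0.002  0.011]
```

View pics/w5.png

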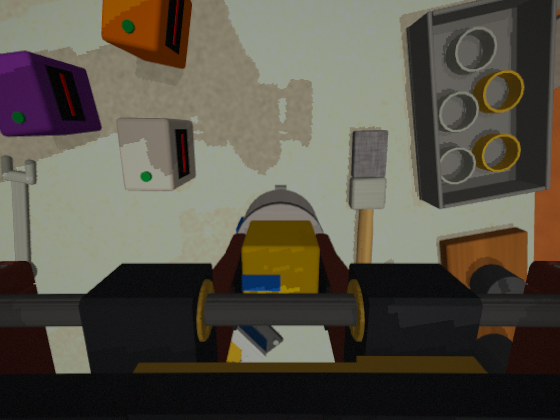

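The white reader's window is at about (183,153) with its red bar, facing right towards the canister. I cross-check the window position and yaw.

```bash
python3 - <<'E'
from h import *
import pickle
c=pickle.load(open('c5.pkl','rb'))
im=cv2.imread('pics/w5.png');hsv=cv2.cvtColor(im,cv2.COLOR_BGR2HSV);H,S,V=[hsv[...,i].astype(int) for i in range(3)]
m=((H<8)|(H>172))&(S>150)&(V>50);m[:125]=0;m[185:]=0;m[:,:172]=0;m[:,196:]=0
yy,xx=np.nonzero(m);print('bar',len(xx),xx.mean(),yy.mean(),yy.min(),yy.max())
print(plane('wrist',(xx.mean(),yy.mean()),.05,c).round(4))
k=np.polyfit(yy,xx,1)
a=plane('wrist',(np.polyval(k,yy.min()),yy.min()),.05,c);b=plane('wrist',(np.polyval(k,yy.max()),yy.max()),.05,c);d=a-b;print(a,b,'bar yaw',np.degrees(np.arctan2(d[1],d[0])),np.linalg.norm(d))
m=(V<30)&(S<255);m[:125]=0;m[185:]=0;m[:,:172]=0;m[:,198:]=0
m=m|False
yy,xx=np.nonzero(m);print('black',len(xx),xx.min(),xx.max(),yy.min(),yy.max(),plane('wrist',(xx.mean(),yy.mean()),.05,c).round(4))
cv2.imwrite('pics/crop5.png',cv2.resize(im[105:205,105:205],(600,600),interpolation=2))
E
```

```text
bar 96 182.94791666666666 153.52083333333334 134 171
[0.5438 0.3461 0.05  ]
[0.54794001 0.3660959  0.05      ] [0.53999367 0.32757738 0.05      ] bar yaw 78.34345151883929 0.03932964402043825
black 388 175 188 129 177 [0.5431 0.3485 0.05  ]
```

View pics/crop5.png

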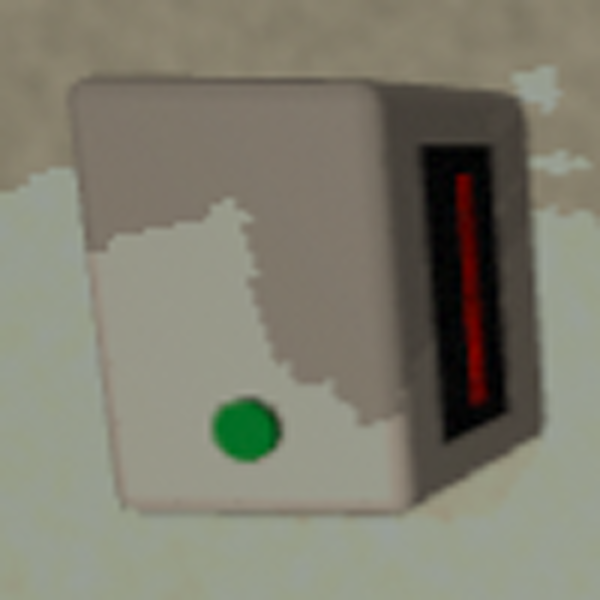

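```bash
python3 d.py 0.61 0.332 0.212 -11.7;python3 d.py 0.604 0.3334 0.078 -11.7
```

```text
t 8.2 pos [0.6394 0.2803 0.2149] yaw_y -11.43 tilt 0.13 F [ 0.1 -0.7 -2.6] w 0.406 j7 -0.47
  xyz [ 0.179 -0.156  0.012] twist [-0.003  0.003  0.009]
t 8.2 pos [0.6394 0.2803 0.2149] yaw_y -11.43 tilt 0.13 F [ 0.1 -0.7 -2.6] w 0.406 j7 -0.47
  xyz [ 0.181 -0.18   0.548] twist [-0.003  0.003  0.009]
```

>>> play_rows:
  plan:
    - {"xyz": [0.1,-0.08,0],"twist": [0,0,0.009],"hand": 0}
    - {"xyz": [0.18,-0.156,0],"twist": [0,0,0.009],"hand": 0}
    - {"xyz": [0.18,-0.156,0],"twist": [0,0,0.009],"hand": 0}
    - {"xyz": [0.18,-0.156,0.12],"twist": [-0.003,0.003,0.009],"hand": 0}
    - {"xyz": [0.18,-0.16,0.24],"twist": [-0.003,0.003,0.009],"hand": 0}
    - {"xyz": [0.18,-0.165,0.36],"twist": [-0.003,0.003,0.009],"hand": 0}
    - {"xyz": [0.18,-0.17,0.46],"twist": [-0.003,0.003,0.009],"hand": 0}
    - {"xyz": [0.18,-0.17,0.48],"twist": [-0.003,0.003,0.009],"hand": 0}

```text
t: 9.2
eef_pos: [0.606, 0.3291, 0.0928]
tool_rot: [0.0, 0.776, 0.63, -0.002]
force: [-0.2, -0.2, -2.5]
width: 0.411
```

```bash
python3 d.py 0.604 0.3334 0.079 -11.7
```

```text
t 9.2 pos [0.606  0.3291 0.0928] yaw_y -11.88 tilt 0.26 F [-0.2 -0.2 -2.5] w 0.411 j7 -0.52
  xyz [ 0.015 -0.011  0.055] twist [-0.005  0.008 -0.006]
```

>>> play_rows:
  plan:
    - {"xyz": [0.015,-0.011,0.055],"twist": [-0.005,0.008,-0.006],"hand": 0}
    - {"xyz": [0.015,-0.011,0.055],"twist": [-0.005,0.008,-0.006],"hand": 0}
    - {"xyz": [0.015,-0.011,0.055],"twist": [-0.005,0.008,-0.006],"hand": 0}
    - {"xyz": [0.015,-0.011,0.055],"twist": [-0.005,0.008,-0.006],"hand": 0}

```text
t: 9.7
eef_pos: [0.6046, 0.3335, 0.0799]
tool_rot: [0.0, 0.776, 0.631, 0.001]
force: [1.1, 0.3, -3.4]
width: 0.409
```

```bash
python3 d.py 0.604 0.3334 0.079 -11.7;  python3 -c "
from h import *
a=arm.capture('scene')[:,:,::-1]; b=arm.capture('wrist')[:,:,::-1]
cv2.imwrite('pics/w6.png',cv2.resize(b,(800,600)))
cv2.imwrite('pics/s6.png',cv2.resize(a[200:300,290:423],(800,600),interpolation=2))"
```

```text
t 9.7 pos [0.6046 0.3335 0.0799] yaw_y -11.7 tilt 0.09 F [ 1.1  0.3 -3.4] w 0.409 j7 -0.51
  xyz [-0.001 -0.002  0.004] twist [ 0.002 -0.002 -0.   ]
```

View pics/s6.png

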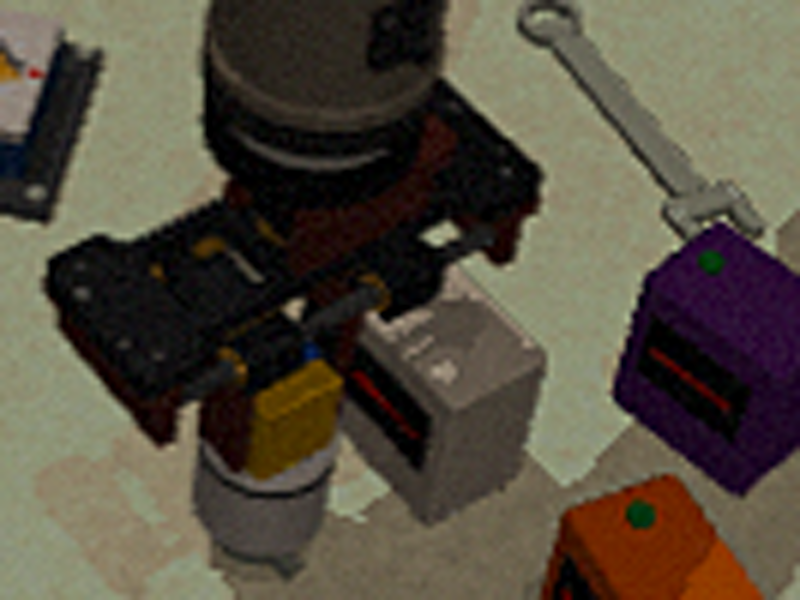

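View pics/w6.png

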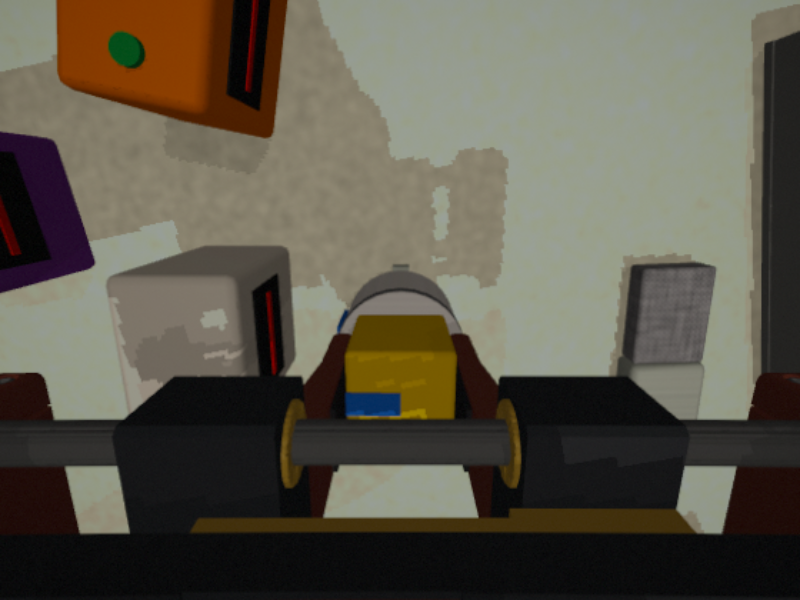

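The blue tag at wrist (343,322) faces the white reader's window at (268,325), squarely and about 35 mm away. I hold for a second.

>>> play_rows:
  plan:
    - {"xyz": [0,-0.002,0.004],"twist": [0,0,0],"hand": 0}
    - {"xyz": [0,-0.002,0.004],"twist": [0,0,0],"hand": 0}
    - {"xyz": [0,-0.002,0.004],"twist": [0,0,0],"hand": 0}
    - {"xyz": [0,-0.002,0.004],"twist": [0,0,0],"hand": 0}
    - {"xyz": [0,-0.002,0.004],"twist": [0,0,0],"hand": 0}
    - {"xyz": [0,-0.002,0.004],"twist": [0,0,0],"hand": 0}
    - {"xyz": [0,-0.002,0.004],"twist": [0,0,0],"hand": 0}
    - {"xyz": [0,-0.002,0.004],"twist": [0,0,0],"hand": 0}

```text
t: 10.8
eef_pos: [0.6039, 0.3336, 0.0787]
tool_rot: [0.0, 0.775, 0.631, 0.001]
force: [-0.5, -0.7, -2.6]
width: 0.407
```

```bash
python3 - <<'E'
from h import *
import d
d.delta(.604,.3334,.079,-11.7)
c=arm.calibration('wrist')
im=arm.capture('wrist')[:,:,::-1];hsv=cv2.cvtColor(np.ascontiguousarray(im),cv2.COLOR_BGR2HSV);H,S,V=[hsv[...,i].astype(int) for i in range(3)]
n=np.array([np.cos(np.radians(-11.7)),np.sin(np.radians(-11.7)),0]);y=np.array([-n[1],n[0],0])
W=np.array([.543,.346,.05])
print('bar ends expected',proj('wrist',[W+.02*y,W-.02*y],c).round(1))
m=((H<8)|(H>172))&(S>150)&(V>50);m[:,:175]=0;m[:,200:]=0;m[185:]=0
m[:265*0+190]=m[:190]
m=((H<8)|(H>172))&(S>150)&(V>50);m[:195]=0;m[280:]=0;m[:,:180]=0;m[:,200:]=0
yy,xx=np.nonzero(m);i=yy.argmin();print('bar top px',xx[i],yy[i],plane('wrist',(xx[i],yy[i]),.05,c).round(4))
E
```

```text
t 10.8 pos [0.6039 0.3336 0.0787] yaw_y -11.7 tilt 0.07 F [-0.5 -0.7 -2.6] w 0.407 j7 -0.51
  xyz [-0.001  0.001 -0.001] twist [ 0.002 -0.002 -0.   ]
bar ends expected [[186.3 205.6]
 [190.8 261.5]]
bar top px 189 204 [0.5491 0.3663 0.05  ]
```

>>> play_rows:
  plan:
    - {"xyz": [0,0.03,-0.1],"twist": [0,0,0],"hand": 0}
    - {"xyz": [0,0.06,-0.25],"twist": [0,0,0],"hand": 0}
    - {"xyz": [-0.1,0.06,-0.4],"twist": [0,0,-0.1],"hand": 0}
    - {"xyz": [-0.25,0.04,-0.46],"twist": [0,0,-0.25],"hand": 0}
    - {"xyz": [-0.4,0,-0.46],"twist": [0,0,-0.4],"hand": 0}
    - {"xyz": [-0.55,0,-0.46],"twist": [0,0,-0.55],"hand": 0}
    - {"xyz": [-0.65,0,-0.46],"twist": [0,0,-0.7],"hand": 0}
    - {"xyz": [-0.65,0,-0.46],"twist": [0,0,-0.7],"hand": 0}

```text
t: 11.85
eef_pos: [0.5708, 0.1716, 0.194]
tool_rot: [0.0, 0.655, 0.755, 0.0]
force: [0.1, -0.0, -2.0]
width: 0.409
```

```bash
python3 d.py 0.5235 0.082 0.18 30.3
```

```text
t 11.85 pos [0.5708 0.1716 0.194 ] yaw_y 8.11 tilt 0.07 F [ 0.1 -0.  -2. ] w 0.409 j7 -0.07
  xyz [-0.328 -0.238  0.056] twist [ 0.002  0.    -0.775]
```

```bash
python3 d.py 0.5685 0.004 0.17 30.3
```

```text
t 11.85 pos [0.5708 0.1716 0.194 ] yaw_y 8.11 tilt 0.07 F [ 0.1 -0.  -2. ] w 0.409 j7 -0.07
  xyz [-0.663 -0.104  0.096] twist [ 0.002  0.    -0.775]
```

>>> play_rows:
  plan:
    - {"xyz": [-0.16,-0.02,0],"twist": [0,0,-0.2],"hand": 0}
    - {"xyz": [-0.33,-0.04,0],"twist": [0,0,-0.4],"hand": 0}
    - {"xyz": [-0.5,-0.07,0.05],"twist": [0,0,-0.6],"hand": 0}
    - {"xyz": [-0.663,-0.104,0.096],"twist": [0.002,0,-0.775],"hand": 0}
    - {"xyz": [-0.663,-0.104,0.096],"twist": [0.002,0,-0.775],"hand": 0}
    - {"xyz": [-0.663,-0.104,0.096],"twist": [0.002,0,-0.775],"hand": 0}
    - {"xyz": [-0.663,-0.104,0.096],"twist": [0.002,0,-0.775],"hand": 0}

```text
t: 12.72
eef_pos: [0.569, 0.006, 0.1702]
tool_rot: [0.0, 0.497, 0.868, 0.001]
force: [0.2, 0.2, -2.2]
width: 0.405
```

```bash
python3 d.py 0.5235 0.082 0.17 30.3;  python3 -c "
from h import *
import pickle
pickle.dump(arm.calibration('wrist'),open('c7.pkl','wb'))
cv2.imwrite('pics/w7.png',arm.capture('wrist')[:,:,::-1])"; python3 seat.py pics/w7.png
```

```text
t 12.72 pos [0.569  0.006  0.1702] yaw_y 30.44 tilt 0.06 F [ 0.2  0.2 -2.2] w 0.405 j7 0.58
  xyz [ 0.354 -0.003  0.001] twist [ 0.002 -0.     0.005]
proj [279.4 109. ]
46 [278.9  68.3] [0.5066 0.1097 0.04  ]
36 [278.8 145.1] [0.5406 0.0513 0.04  ]
mid [0.52359519 0.08051534 0.04      ] sep 0.06755789518442058 yaw -59.722169578735134
gold 1871 [0.5229 0.0809 0.03  ]
```

View pics/w7.png

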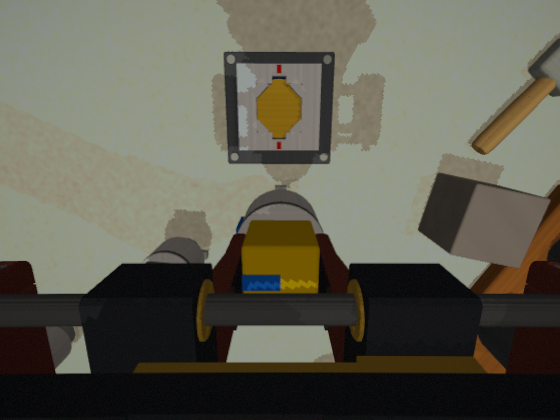

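```bash
python3 - <<'E'
from h import *
import pickle
c=pickle.load(open('c7.pkl','rb'))
p=np.array([.569,.006,.1702]);a=np.radians(120.44);tx=np.array([np.cos(a),np.sin(a),0])
for h in (0,.007): print(proj('wrist',[p+.026*tx+[0,0,-.072+h]],c).round(1))
im=cv2.imread('pics/w7.png')
cv2.imwrite('pics/crop7.png',np.clip(cv2.resize(im[170:300,220:340],(720,780)[:2],interpolation=2)[:600]*1.7,0,255).astype(np.uint8))
g=cv2.cvtColor(im,cv2.COLOR_BGR2GRAY);
for r in (184,185,186,187,188): print(r,g[r,268:294])
E
```

```text
[[280.2 184.6]]
[[280.2 186.3]]
184 [148 148 146 147 146 147 143 134 133 132 132 133 134 128 105 106 106 104
 106 112 110 119 139 146 146 145]
185 [148 147 147 146 146 146 135  97  89  87  87  87  89  85  75  75  74  76
  93 110 109 121 144 145 146 145]
186 [148 148 146 145 145 145 133  86  73  77  80  77  68  67  68  74  72  74
  88 108 109 121 144 145 146 146]
187 [148 147 146 146 145 145 134  96  85  85  86  84  81  80  83  87  91  92
 109 128 109 112 128 145 146 148]
188 [146 146 145 145 144 145 135  98  86  87  84  85  85  85  86  87  89  93
 117 142 137 136 139 145 146 148]
```

View pics/crop7.png

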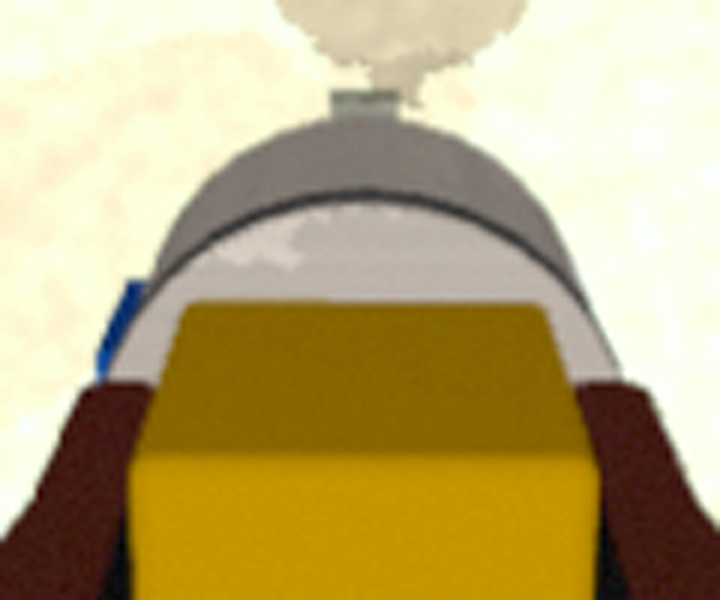

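The lug is centred at (280.5,185), against a predicted (280.2,184.6), so the canister sits centred in the grip. The seat measures (0.5237, 0.0805) at 120.3°. Next I hover above it.

```bash
python3 d.py 0.5237 0.0805 0.13 30.3
```

```text
t 12.78 pos [0.5689 0.0058 0.1701] yaw_y 30.44 tilt 0.05 F [-0.   0.  -2.4] w 0.409 j7 0.58
  xyz [ 0.349 -0.005  0.161] twist [ 0.002 -0.     0.005]
```

>>> play_rows:
  plan:
    - {"xyz": [0.12,0,0],"twist": [0,0,0.005],"hand": 0}
    - {"xyz": [0.24,-0.003,0],"twist": [0,0,0.005],"hand": 0}
    - {"xyz": [0.349,-0.005,0.05],"twist": [0,0,0.005],"hand": 0}
    - {"xyz": [0.349,-0.005,0.12],"twist": [0,0,0.005],"hand": 0}
    - {"xyz": [0.349,-0.005,0.16],"twist": [0,0,0.005],"hand": 0}
    - {"xyz": [0.349,-0.005,0.16],"twist": [0,0,0.005],"hand": 0}
    - {"xyz": [0.349,-0.005,0.16],"twist": [0,0,0.005],"hand": 0}

```text
t: 13.65
eef_pos: [0.5243, 0.0803, 0.1306]
tool_rot: [0.001, 0.498, 0.867, 0.001]
force: [0.7, 0.9, -2.3]
width: 0.407
```

```bash
python3 d.py 0.5237 0.0805 0.112 30.3;python3 -c "
from h import *
import pickle
cv2.imwrite('pics/w8.png',arm.capture('wrist')[:,:,::-1])
a=arm.capture('top')[:,:,::-1]
cv2.imwrite('pics/t8.png',cv2.resize(a[150:270,200:360],(800,600),interpolation=2))
a=arm.capture('scene')[:,:,::-1]
cv2.imwrite('pics/s8.png',cv2.resize(a[165:255,225:345],(800,600),interpolation=2))
print(proj('wrist',[.5066,.1097,.04]))"
```

```text
t 13.65 pos [0.5243 0.0803 0.1306] yaw_y 30.26 tilt 0.1 F [ 0.7  0.9 -2.3] w 0.407 j7 0.43
  xyz [ 0.002 -0.002  0.075] twist [ 0.003  0.001 -0.001]
[[279.68114871 170.90711679]]
```

View pics/w8.png

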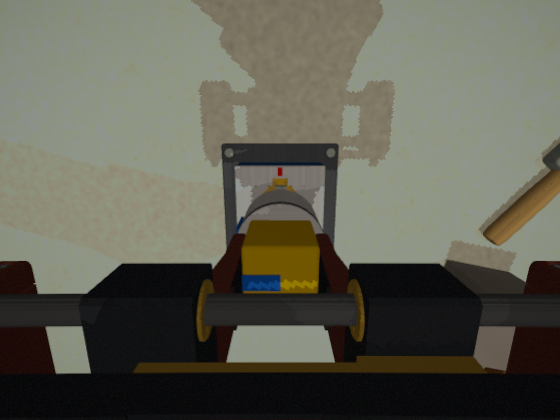

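View pics/s8.png

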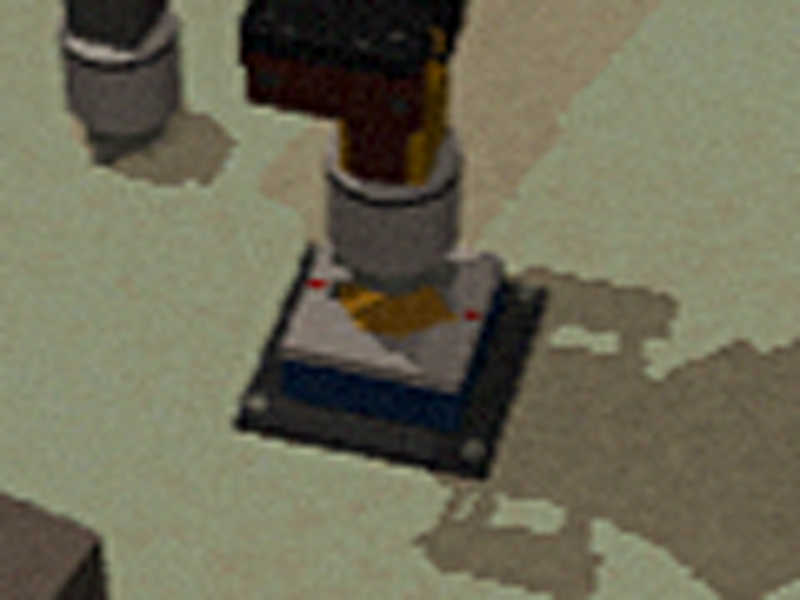

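The lug at (281,184) lines up with the red dash at (280,171). I lower the foot into the mouth to just above the spring plate.

>>> play_rows:
  plan:
    - {"xyz": [0.002,-0.002,0.02],"twist": [0.003,0,0],"hand": 0}
    - {"xyz": [0.002,-0.002,0.05],"twist": [0.003,0,0],"hand": 0}
    - {"xyz": [0.002,-0.002,0.075],"twist": [0.003,0,0],"hand": 0}
    - {"xyz": [0.002,-0.002,0.09],"twist": [0.003,0,0],"hand": 0}
    - {"xyz": [0.002,-0.002,0.1],"twist": [0.003,0,0],"hand": 0}
    - {"xyz": [0.002,-0.002,0.1],"twist": [0.003,0,0],"hand": 0}

```text
t: 14.55
eef_pos: [0.5235, 0.0804, 0.1055]
tool_rot: [0.0, 0.498, 0.867, 0.0]
force: [-0.6, -0.7, -2.1]
width: 0.404
```

```bash
python3 d.py 0.5237 0.0805 0.09 30.3
```

```text
t 14.55 pos [0.5235 0.0804 0.1055] yaw_y 30.26 tilt 0.01 F [-0.6 -0.7 -2.1] w 0.404 j7 0.45
  xyz [-0.     0.001  0.062] twist [ 0.     0.    -0.001]
```

It entered freely, with no contact force. Now I push down to home.

>>> play_rows:
  force: 60
  plan:
    - {"xyz": [0,0,0.01],"twist": [0,0,0],"hand": 0}
    - {"xyz": [0,0,0.022],"twist": [0,0,0],"hand": 0}
    - {"xyz": [0,0,0.034],"twist": [0,0,0],"hand": 0}
    - {"xyz": [0,0,0.046],"twist": [0,0,0],"hand": 0}
    - {"xyz": [0,0,0.056],"twist": [0,0,0],"hand": 0}
    - {"xyz": [0,0,0.062],"twist": [0,0,0],"hand": 0}
    - {"xyz": [0,0,0.062],"twist": [0,0,0],"hand": 0}
    - {"xyz": [0,0,0.062],"twist": [0,0,0],"hand": 0}

```text
t: 15.55
eef_pos: [0.5238, 0.0805, 0.0904]
tool_rot: [0.0, 0.498, 0.867, 0.0]
force: [-1.3, -0.3, 8.1]
width: 0.407
```

```bash
python3 d.py 0.5237 0.0805 0.09 30.3
```

```text
t 15.55 pos [0.5238 0.0805 0.0904] yaw_y 30.26 tilt 0.04 F [-1.3 -0.3  8.1] w 0.407 j7 0.46
  xyz [ 0.    -0.     0.002] twist [ 0.001  0.    -0.002]
```

Upward force is 8.1 N plus about 2.4 N of weight, so about 10.5 N: fully home. Now the clockwise turn, which is +twist z.

>>> play_rows:
  plan:
    - {"xyz": [0,0,0.004],"twist": [0,0,0.15],"hand": 0}
    - {"xyz": [0,0,0.004],"twist": [0,0,0.3],"hand": 0}
    - {"xyz": [0,0,0.004],"twist": [0,0,0.5],"hand": 0}
    - {"xyz": [0,0,0.004],"twist": [0,0,0.7],"hand": 0}
    - {"xyz": [0,0,0.004],"twist": [0,0,0.85],"hand": 0}
    - {"xyz": [0,0,0.004],"twist": [0,0,1.0],"hand": 0}
    - {"xyz": [0,0,0.004],"twist": [0,0,1.0],"hand": 0}

```text
t: 16.42
eef_pos: [0.5244, 0.0805, 0.09]
tool_rot: [0.0, 0.697, 0.717, 0.001]
force: [-2.2, -0.5, 9.3]
width: 0.407
```

```bash
python3 d.py 0.5237 0.0805 0.0895 -26; python3 -c "
from h import *
s=arm.get_state();print(s['ft_torque'],s['joints'].round(2))"
```

```text
t 16.43 pos [0.5244 0.0805 0.09  ] yaw_y 1.57 tilt 0.1 F [-2.2 -0.5  9.3] w 0.407 j7 0.05
  xyz [ 0.    -0.003  0.002] twist [ 0.003 -0.001  0.962]
[-0.28754044  0.66524275  0.11944432] [-0.64  0.45  0.47  2.04 -0.31  0.72  0.05]
```

>>> play_rows:
  plan:
    - {"xyz": [0,-0.003,0.004],"twist": [0,0,0.15],"hand": 0}
    - {"xyz": [0,-0.003,0.004],"twist": [0,0,0.3],"hand": 0}
    - {"xyz": [0,-0.003,0.004],"twist": [0,0,0.5],"hand": 0}
    - {"xyz": [0,-0.003,0.004],"twist": [0,0,0.7],"hand": 0}
    - {"xyz": [0,-0.003,0.004],"twist": [0,0,0.85],"hand": 0}
    - {"xyz": [0,-0.003,0.004],"twist": [0,0,1.0],"hand": 0}
    - {"xyz": [0,-0.003,0.004],"twist": [0,0,1.0],"hand": 0}

```text
t: 17.3
eef_pos: [0.5244, 0.0802, 0.09]
tool_rot: [0.0, 0.853, 0.522, 0.001]
force: [-3.1, -1.7, 12.8]
width: 0.407
```

```bash
python3 d.py 0.5237 0.0805 0.0895 -60.5; python3 -c "
from h import *
s=arm.get_state();print(s['ft_torque'],s['joints'].round(2))"
```

```text
t 17.3 pos [0.5244 0.0802 0.09  ] yaw_y -27.12 tilt 0.17 F [-3.1 -1.7 12.8] w 0.407 j7 -0.36
  xyz [-0.    -0.003  0.002] twist [ 0.003 -0.005  1.165]
[-0.36281527  1.05067593  0.01320026] [-0.74  0.48  0.61  2.05 -0.4   0.73 -0.36]
```

>>> play_rows:
  plan:
    - {"xyz": [0,-0.003,0.003],"twist": [0,0,0.2],"hand": 0}
    - {"xyz": [0,-0.003,0.003],"twist": [0,0,0.4],"hand": 0}
    - {"xyz": [0,-0.003,0.003],"twist": [0.003,-0.005,0.6],"hand": 0}
    - {"xyz": [0,-0.003,0.003],"twist": [0.003,-0.005,0.8],"hand": 0}
    - {"xyz": [0,-0.003,0.003],"twist": [0.003,-0.005,1.0],"hand": 0}
    - {"xyz": [0,-0.003,0.003],"twist": [0.003,-0.005,1.0],"hand": 0}

```text
t: 18.05
eef_pos: [0.5242, 0.0805, 0.09]
tool_rot: [0.0, 0.956, 0.294, 0.0]
force: [-3.1, -0.3, 11.1]
width: 0.41
```

```bash
python3 d.py 0.5237 0.0805 0.0895 -60.5; python3 -c "
from h import *
s=arm.get_state();print(s['ft_torque'],s['joints'].round(2))"
```

```text
t 18.05 pos [0.5242 0.0805 0.09  ] yaw_y -55.82 tilt 0.05 F [-3.1 -0.3 11.1] w 0.41 j7 -0.76
  xyz [-0.002 -0.001  0.002] twist [ 0.001 -0.001  0.163]
[-0.17591108  0.96624039  0.06810878] [-0.84  0.52  0.74  2.05 -0.51  0.76 -0.76]
```

>>> play_rows:
  plan:
    - {"xyz": [-0.001,-0.001,0.004],"twist": [0,0,0.1],"hand": 0}
    - {"xyz": [-0.001,-0.001,0.004],"twist": [0,0,0.17],"hand": 0}
    - {"xyz": [-0.001,-0.001,0.004],"twist": [0,0,0.17],"hand": 0}
    - {"xyz": [-0.001,-0.001,0.004],"twist": [0,0,0.17],"hand": 0}
    - {"xyz": [-0.001,-0.001,0.004],"twist": [0,0,0.17],"hand": 0}

```text
t: 18.68
eef_pos: [0.5243, 0.0804, 0.0899]
tool_rot: [-0.0, 0.967, 0.253, 0.001]
force: [-4.3, -0.5, 15.2]
width: 0.409
```

```bash
python3 d.py 0.5237 0.0805 0.0895 -60.5; python3 -c "
from h import *
s=arm.get_state();print(s['ft_torque'],s['joints'].round(2))
cv2.imwrite('pics/w9.png',arm.capture('wrist')[:,:,::-1])
a=arm.capture('scene')[:,:,::-1]
cv2.imwrite('pics/s9.png',cv2.resize(a[165:255,225:345],(800,600),interpolation=2))
cv2.imwrite('pics/sf9.png',a)"; python3 d.py 0.5237 0.0805 0.0895 -60.5
```

```text
t 18.68 pos [0.5243 0.0804 0.0899] yaw_y -60.69 tilt 0.08 F [-4.3 -0.5 15.2] w 0.409 j7 -0.83
  xyz [-0.002 -0.002  0.002] twist [-0.    -0.003 -0.007]
[-0.14575067  1.33179096  0.0769375 ] [-0.85  0.52  0.76  2.05 -0.53  0.76 -0.83]
t 18.77 pos [0.5243 0.0804 0.0899] yaw_y -60.69 tilt 0.08 F [-4.9 -0.8 14. ] w 0.404 j7 -0.83
  xyz [-0.002 -0.002  0.002] twist [-0.    -0.003 -0.007]
```

View pics/w9.png

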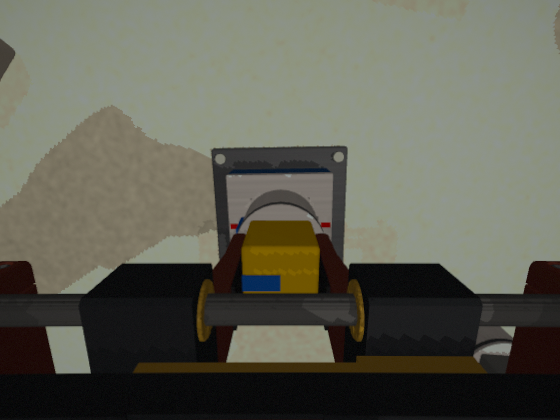

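View pics/s9.png

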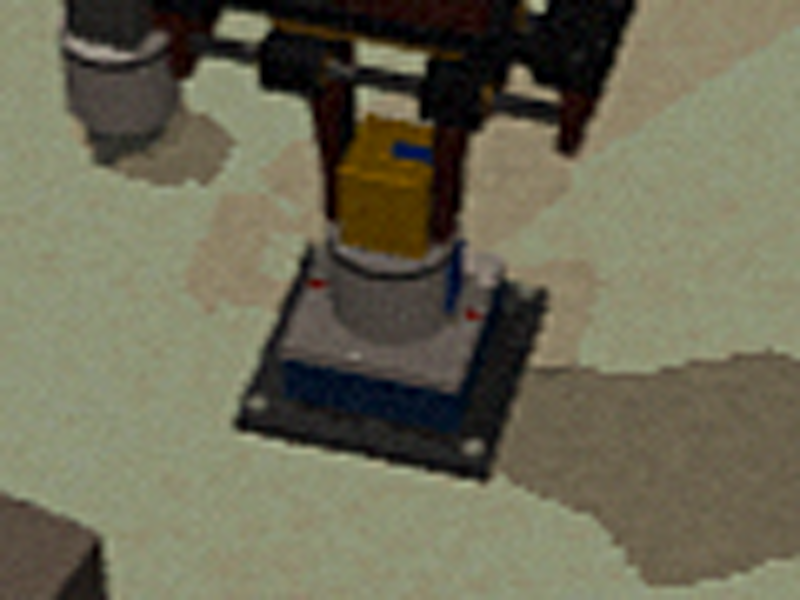

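The body rests flush on the top face with the tag now above the red-dash side, so the turn is 91° with the head still square in the pads. Upward force is about 14 N plus weight, more than the 10.5 N spring force at home, so it is bottomed out. I hand in.

```bash
python3 -c "
from bench import arm
print(arm.hand_in())"
```

```text
the job is handed in; nothing more can be done
None
```

The job is handed in at about 18.8 s of the 53 s allowed. Hand-in reports no verdict, and I couldn't read the spring and rotor joints directly, so the seating and turn below are judged from forces, pose and pictures.

- **Pick:** I gripped the yellow-headed canister by its head. A later wrist picture showed its lug within about 1 mm of where a centred grip would put it.
- **Reader:** I held the tag squarely in front of the white reader's window, about 35 mm away at window height, for over a second. A re-check of the red bar during the hold agreed with the measured window position.
- **Seat:** The foot went in without contact force. I pressed it home and turned it clockwise from 30.3° to −60.7°, about 91° or 1.59 rad.

**Last checks**
- The tool was at z = 0.0899, which puts the grip point at about 108 mm (limit 111 mm).
- It was within about 1 mm of the seat axis, and the tool was tilted 0.08°.
- The opening was 36 mm, so the head was still held, at the 60 N grip setting.
- The upward force was about 14 N plus the canister's weight, above the 10.5 N spring force, so the canister is bottomed out.
- The pictures show the body flush on the seat top and the tag by the red dash.

**Disagreements**
- One early, distant wrist view put the seat about 3.5 mm from the other estimates. I used the later close view, which matched the top camera.
- A sideways force of 4–5 N was present at the end.
- I did not re-measure the other objects, but nothing suggested contact with them.

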